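# Pick the valve from behind the tall fittings

### The job

Pick an order: clear the three tall pipe fittings off the stock board and stand them upright on the green side mat, then take the red-handled valve that stood behind them and set it flat, handle up, in the cardboard carton. Only once it is in there, stand each tall fitting back upright in the middle of the pad of its own colour. Leave the blue-handled valve where it is.

Things in the scene. Friction and masses are not known exactly. Their poses are not given: they have to be found in the camera images.
- blue_coupling_c (a point): The blue pipe coupling: an upright tube with a waist half-way up and an open top. It starts on the blue pad. All three tall fittings are 42 mm across (widest) and 90 mm tall, round and loose, 0.07 to 0.17 kg. This point: its centre, half-way up (45 mm up); z is up. Grip its upper half, fingers closing square to the line from it to the red valve.
- grey_nipple_c (a point): The dark grey pipe piece: an upright tube with a narrow rim at both ends and an open top. It starts on the grey pad. All three tall fittings are 42 mm across (widest) and 90 mm tall, round and loose, 0.07 to 0.17 kg. This point: its centre, half-way up (45 mm up); z is up. Grip its upper half, fingers closing square to the line from it to the red valve.
- brown_cap_c (a point): The brown end cap: upright, with a closed, domed top. It starts on the brown pad. All three tall fittings are 42 mm across (widest) and 90 mm tall, round and loose, 0.07 to 0.17 kg. This point: its centre, half-way up (45 mm up); z is up. Grip its upper half, fingers closing square to the line from it to the red valve. Its sides are straight up to 80 mm.
- red_valve_c (a point): Wanted ball valve: white, RED handle. Starts on the stock board (top 12 mm up), hemmed in by the tall fittings 56 mm away (centres) in front and at both sides. 50 mm long, 32 wide, 46 tall with the bar handle (14 wide, along the body) on top; loose, 0.11 kg. This point: centre, half-way up (23 mm); x along the body, y across (grip it so), z up.
- blue_pad: Blue square pad, the home of the blue coupling. 54 mm square and 2 mm thick, fixed on the aluminium stock board (180 x 200 mm, top 12 mm above the bench). Origin: centre of its underside; its upper face is 2 mm higher (14 mm above the bench). x and y along its sides.
- grey_pad: Dark grey square pad, the home of the dark grey piece. 54 mm square and 2 mm thick, fixed on the aluminium stock board (180 x 200 mm, top 12 mm above the bench). Origin: centre of its underside; its upper face is 2 mm higher (14 mm above the bench). x and y along its sides.
- brown_pad: Brown square pad, the home of the brown cap. 54 mm square and 2 mm thick, fixed on the aluminium stock board (180 x 200 mm, top 12 mm above the bench). Origin: centre of its underside; its upper face is 2 mm higher (14 mm above the bench). x and y along its sides.
- side_mat: Green rubber mat lying on the bench to one side, 220 x 220 mm, 3 mm thick, fixed: the place for the tall fittings meanwhile. Origin: centre of its underside; x and y along its sides.
- carton: Open cardboard order carton on the bench to the other side, fixed, 190 x 190 mm outside, 55 mm high, walls and floor 5 mm thick. Origin: centre of its underside; x and y along its sides.
- blue_valve_c (a point): Another ball valve, the same but with a BLUE handle, standing on the bench beside or behind the mat or the carton. Not wanted: leave it where it stands. 50 mm long, 32 wide, 46 tall with the bar handle (14 wide, along the body) on top; loose, 0.11 kg. This point: centre, half-way up (23 mm); x along the body, y across (grip it so), z up.

How it is judged:
On the way, in this order (a step that is already met when the one before it is completed fails the run):
1. all three tall fittings stand upright on the side mat (x of blue_coupling_c in the frame of side_mat between -0.11 and 0.11 m and y of blue_coupling_c in the frame of side_mat between -0.11 and 0.11 m and z of each of blue_coupling_c, grey_nipple_c, brown_cap_c in the frame of side_mat below 0.055 m and angle between each of blue_coupling_c, grey_nipple_c, brown_cap_c's own z axis and vertical below 0.15 rad and x of grey_nipple_c in the frame of side_mat between -0.11 and 0.11 m and y of grey_nipple_c in the frame of side_mat between -0.11 and 0.11 m and x of brown_cap_c in the frame of side_mat between -0.11 and 0.11 m and y of brown_cap_c in the frame of side_mat between -0.11 and 0.11 m), for 0.2 s.
2. the red-handled valve lies in the carton, handle up, while the three tall fittings are still on the mat (all of step 1 and x of red_valve_c in the frame of carton between -0.085 and 0.085 m and y of red_valve_c in the frame of carton between -0.085 and 0.085 m and z of red_valve_c in the frame of carton below 0.04 m and angle between red_valve_c's own z axis and vertical below 0.2 rad), for 0.2 s.
At the end, for the whole second after the job is handed in: Each tall fitting stands upright (within 0.15 rad) on the pad of its own colour, its axis within 12 mm of the pad's centre; the red-handled valve sits on the carton's floor inside its walls, handle up (within 0.2 rad); all are at rest (horizontal distance between blue_coupling_c and blue_pad below 0.012 m and z of blue_coupling_c in the frame of blue_pad below 0.053 m and angle between each of blue_coupling_c, grey_nipple_c, brown_cap_c's own z axis and vertical below 0.15 rad and horizontal distance between grey_nipple_c and grey_pad below 0.012 m and z of grey_nipple_c in the frame of grey_pad below 0.053 m and horizontal distance between brown_cap_c and brown_pad below 0.012 m and z of brown_cap_c in the frame of brown_pad below 0.053 m and x of red_valve_c in the frame of carton between -0.085 and 0.085 m and y of red_valve_c in the frame of carton between -0.085 and 0.085 m and z of red_valve_c in the frame of carton below 0.04 m and angle between red_valve_c's own z axis and vertical below 0.2 rad and linear speed of each of blue_coupling, grey_nipple, brown_cap, red_valve below 0.03 m/s); the robot touches nothing.
It fails at once if the blue-handled valve is moved by more than 20 mm (distance of blue_valve_c from where it was at the start of the episode above 0.02 m).
It also fails if it takes over 139 s, if anything falls off the work surface, if the arm or the gripper's body presses on something with over 40 N, if the wrist force passes 120 N, or if a joint passes its speed limit or range.

### The arm

A 7-joint arm with a two-finger parallel gripper is mounted at the origin on the work surface. World frame = base frame: x ahead of the robot, y to its left, z up, the work surface at z = 0. Lengths are in m, angles in rad, forces in N, time in s.
With the tool pointing down it reaches from about 0.4 to 0.875 m from the base axis. Payload 19.3 kg.
Tool frame: the origin (TCP) lies midway between the tips of the shut fingers; the grasp point (between the pads) lies 19 mm behind it (bot.pinch_z is the distance from the TCP to the grasp point, in m); z points along the fingers, y is the direction in which the jaws open and shut (so a half turn about z gives the same grasp; the last joint's range is limited). The gripper opens to 85 mm and grips with 20 to 120 N. Pads are 22 mm wide; open, the fingers measure 114 mm over their backs; the gripper's body (76 mm by 85 mm) begins 54 mm behind the grasp point. The pads swing forward as they close: fully open they stand 13 mm farther back than shut.
Start: joints at [-1.258, 0.521, -0.036, 1.599, 0.021, 1.021, -0.113], TCP at [0.233, 0.58, 0.209] pointing down, gripper open.
Joint ranges: [-2.91, 2.91], [-0.3, 2.13], [-1.5, 1.42], [0.17, 2.43], [-1.26, 4.41], [0.16, 1.93], [-2.52, 2.52]. Speed limits (rad/s): [1.89, 1.89, 2.39, 2.39, 3.01, 3.01, 3.01].

### API

Orientations are given as [roll, pitch, yaw] about the fixed x, y, z axes, in that order (R = Rz(yaw) Ry(pitch) Rx(roll)).
In Python, from workcell import bot gives the robot as it stands. The module is installed in compiled form; this text tells all that it offers.
- The arm moves only by the tool move_arm, never from a script. Its argument "moves" is text: rows parted by semicolons, each of 4 numbers parted by spaces: the shift along the tool's x, y, z in mm, then the turn about the tool's z in rad. In form: dx dy dz yaw; .... A call has exactly 10 rows; each row is the pose to reach, as a shift and turn from the pose commanded when the call began, along the tool's axes at that moment; what a row does not reach only later rows make up. A row lasts 1/12 s, in which the tool goes at most 41.7 mm and 7.16 degrees, less where a joint would pass 70% of its speed; a pose out of reach is approached as far as the arm can. A call with a gripper value outside its range is refused whole. "grip" is the opening, from 0 (shut) to 1 (fully open), set as the call begins (left out, the last holds). The fingers move at their own pace and stop on an object; "grip_force" is the grip in N (left out, the last holds). Time passes only in rows, so rows that repeat a pose let the fingers close, or fill a call up. It gives the time, the measured TCP pose, the force and the opening at its end, in the units of the state.
- bot.observe(): the state, without advancing time (a new reading comes with each control period).
- bot.grab_frame(name): name is "side" or "top"; returns a dict with "frame" (400x640x3 uint8, red, green, blue), "z_map" (400x640 float32, m along the optical axis (not along the pixel's ray), 0 where there is no reading), "K" (3x3 intrinsics, pixels), "eye" and "attitude" of the camera in the world. Camera axes: x right, y up, looking along -z (the intrinsics and any distortion apply to the point x, -y, -z); pixel columns grow to the right and rows downward; lengths in m; the calibration is good to about 2 mm. A picture is of the moment at which its call begins.
- bot.job_done(): hands the job in, once; it reports no verdict.
Trained networks look in a picture, given as the dict that the camera call returned (one of the last four; its "shot" number tells which), for a name from the list of things; names that differ only in an ending like _2 or _b are one class to them, and where a whole thing is asked for, a point or a joint stands for the part that bears it (a point fixed in the world has none). Each returns a list of dicts, best first, with "conf" (0 to 1); they miss things now and then, are a little off and sometimes report something else, mostly with a low value. They report only what shows in the picture. A call takes as long as a camera call.
- bot.search_frame(picture, label): "at" ([column, row] in pixels, amid what is visible of it).
- bot.pinpoint(picture, label): "at" ([column, row] in pixels: a listed point, or the origin of a listed thing).
The state is a dict: "clock": time; "qpos": joint angles; "qd": joint speeds; "joint_efforts": joint torques, N m; "position": TCP position; "tool_rot": TCP orientation; "force": force on the tool from outside, world axes, zero at the start; "moment": the same for the moment, N m; "grip_width": finger opening in m.
Only numpy, scipy, OpenCV 4.12 (cv2) and the standard library are available. Lean on these libraries where they do the work, as an engineer would, in place of code of your own. Each camera call takes 0.05 s, during which the arm holds its last target. There are 200 camera calls.

## Working session

There is one attempt and no reset: what is moved stays moved. The work goes in short steps, Python scripts to look and compute and a tool call to move; the robot and the scene stay as the last step left them, time stands still between calls to the robot, and variables do not carry over. Pictures are saved under pics/ and viewed, about 12 in all and at most 16, crops included, and the job is handed in when it is done.

Besides the shell and the picture viewer there is one more tool, called by a JSON object that holds its "op" and its "data", one argument or row to a line. move_arm: Moves the arm, as the interface text tells. Its arguments: {"type":"object","properties":{"moves":{"type":"string"},"grip":{"type":"number"},"grip_force":{"type":"number"}},"required":["moves"]}

```bash
mkdir -p pics
cat > h.py <<'E'
from workcell import bot
import numpy as np, cv2
from scipy.spatial.transform import Rotation as R
NAMES="blue_coupling_c grey_nipple_c brown_cap_c red_valve_c blue_pad grey_pad brown_pad side_mat carton blue_valve_c".split()
def att(f):
    a=np.array(f["attitude"],float)
    if a.shape==(3,3): return a
    return R.from_euler('xyz',a).as_matrix() if a.size==3 else R.from_quat(a).as_matrix()
def ray(f,px):
    K=f["K"]; d=np.array([(px[0]-K[0,2])/K[0,0],-(px[1]-K[1,2])/K[1,1],-1.]); return att(f)@d
def onz(f,px,z):
    d=ray(f,px); e=np.array(f["eye"]); return e+d*(z-e[2])/d[2]
def cloud(f):
    z=f["z_map"]; v,u=np.mgrid[:400,:640]; K=f["K"]
    P=np.stack([(u-K[0,2])/K[0,0]*z,-(v-K[1,2])/K[1,1]*z,-z],-1)
    return P@att(f).T+np.array(f["eye"])
def save(f,n): cv2.imwrite("pics/"+n,f["frame"][...,::-1])
E
python3 - <<'E'
from h import *
for c in ("top","side"):
    f=bot.grab_frame(c); save(f,c+"0.png"); print(c,f["K"].round(1).tolist(),f["eye"],f["attitude"],[k for k in f])
    for n in NAMES:
        r=bot.pinpoint(f,n)[:2]
        zz={'_c':.057}.get(n[-2:],.012)
        if n=='red_valve_c':zz=.035
        if n=='blue_valve_c':zz=.023
        if n in('carton','side_mat'):zz=0
        if 'pad' not in n and zz==.057: zz=.059
        print(n,[(np.round(x["at"],1).tolist(),round(x["conf"],2),onz(f,x["at"],zz).round(4).tolist()) for x in r])
s=bot.observe(); print(s)
E
```

```text
top [[498.4, 0.0, 324.8], [0.0, 498.4, 196.3], [0.0, 0.0, 1.0]] [0.5119889  0.01988508 1.10568169] [ 0.09891982 -0.0123733  -1.5518968 ] ['frame', 'z_map', 'K', 'eye', 'attitude', 'shot']
blue_coupling_c [([297.3, 190.4], 0.67, [0.6276, 0.0671, 0.059]), ([352.2, 195.4], 0.54, [0.6193, -0.049, 0.059])]
grey_nipple_c [([319.4, 218.6], 0.75, [0.5689, 0.0193, 0.059])]
brown_cap_c [([353.8, 193.4], 0.69, [0.6236, -0.0523, 0.059])]
red_valve_c [([323.5, 190.6], 0.69, [0.6309, 0.0116, 0.035])]
blue_pad [([300.2, 192.1], 0.45, [0.6291, 0.0628, 0.012]), ([427.4, 155.9], 0.36, [0.716, -0.2186, 0.012])]
grey_pad []
brown_pad [([352.0, 198.1], 0.5, [0.6181, -0.0518, 0.012]), ([297.4, 190.7], 0.34, [0.6321, 0.069, 0.012])]
side_mat [([181.0, 246.9], 0.81, [0.5039, 0.3223, 0.0])]
carton [([478.1, 246.2], 0.96, [0.5178, -0.3336, 0.0])]
blue_valve_c [([427.3, 155.8], 0.57, [0.7141, -0.216, 0.023])]
side [[508.1, 0.0, 320.2], [0.0, 508.1, 192.7], [0.0, 0.0, 1.0]] [ 0.04297443 -0.72509837  0.75512342] [ 0.9372264  -0.01986633 -0.61796234] ['frame', 'z_map', 'K', 'eye', 'attitude', 'shot']
blue_couplin
[... 525 characters left out ...]
[0.7237, -0.2083, 0.023])]
{'clock': 1.1, 'qpos': array([-1.25819519,  0.52141551, -0.03633163,  1.59949602,  0.02121936,
        1.02113962, -0.11284131]), 'qd': array([-0.00297712,  0.00131528,  0.00206634, -0.00099098,  0.00120669,
       -0.00021699, -0.00036217]), 'joint_efforts': array([-1.32099165e-03, -9.26844978e+01,  1.97902031e+00, -3.70250487e+01,
        1.83281611e-02,  2.33874700e-03, -3.42161184e-05]), 'position': array([0.23345398, 0.5797384 , 0.20888219]), 'tool_rot': array([-3.14151985e+00,  6.80838409e-06,  2.75874476e+00]), 'force': array([-0.43852174, -0.11899842,  0.55268033]), 'moment': array([-0.00132998,  0.01229926, -0.02279277]), 'grip_width': 0.08559789822537257}
```

View pics/top0.png

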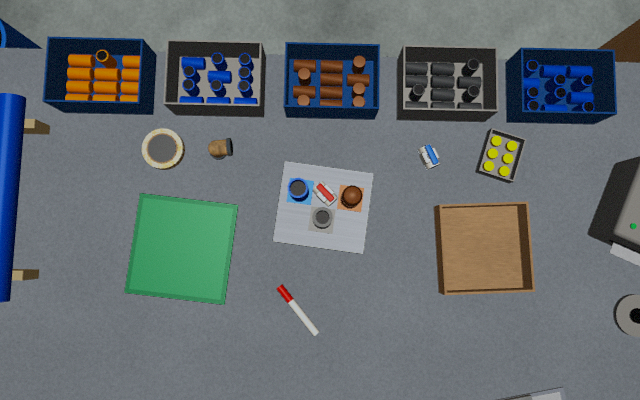

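Run:
```python
from h import *
from scipy.optimize import least_squares
for c in ("top","side"):
    f=bot.grab_frame(c); P=cloud(f)
    hsv=cv2.cvtColor(f["frame"],cv2.COLOR_RGB2HSV)
    if c=="top": 
        print(bot.search_frame(f,"grey_pad")[:2])
    # tops: points z 90..115mm in stock region
    ok=(f["z_map"]>0)
    for n,x,y in(("blue",.63,.065),("grey",.57,.02),("brown",.622,-.05)):
        near=ok&(np.hypot(P[...,0]-x,P[...,1]-y)<.033)
        q=P[near]; 
        for lo,hi in((.09,.12),(.03,.085)):
            s=q[(q[:,2]>lo)&(q[:,2]<hi)]
            if len(s)<8: print(c,n,"few");continue
            r=least_squares(lambda p:np.hypot(s[:,0]-p[0],s[:,1]-p[1])-p[2],[x,y,.02],loss='soft_l1',f_scale=.001)
            print(c,n,lo,len(s),"mean",s.mean(0).round(4),"min",s.min(0).round(4),"max",s.max(0).round(4),"fit",r.x.round(4))
    # red handle
    h,sv,v=hsv[...,0],hsv[...,1],hsv[...,2]
    for nm,m in(("red",((h<8)|(h>172))&(sv>120)&(v>80)),("bluevalve",(h>95)&(h<130)&(sv>100)&(np.hypot(P[...,0]-.72,P[...,1]+.215)<.04)),("mat",(h>40)&(h<85)&(sv>80))):
        q=P[m&ok]; q=q[(np.abs(q[:,1])<.5)]
        if len(q)>5: print(c,nm,len(q),np.median(q,0).round(4),cv2.minAreaRect((q[:,:2]*1000).astype(np.float32)))
    q=P[ok&(P[...,2]>.045)&(P[...,2]<.065)&(P[...,1]<-.2)&(P[...,0]<.66)]
    print(c,"carton rim",len(q),cv2.minAreaRect((q[:,:2]*1000).astype(np.float32)))
    q=P[ok&(P[...,2]>.009)&(P[...,2]<.016)&(np.abs(P[...,1]-.02)<.16)&(abs(P[...,0]-.63)<.15)]
    print(c,"board",len(q),cv2.minAreaRect((q[:,:2]*1000).astype(np.float32)), np.median(q[:,2]))
```

```text
[{'at': [314.8, 225.8], 'conf': 0.8}]
top blue 0.09 143 mean [0.6288 0.0656 0.1018] min [0.608  0.0455 0.09  ] max [0.6482 0.0862 0.1075] fit [0.6279 0.0652 0.0187]
top blue 0.03 247 mean [0.627  0.0639 0.0732] min [0.6078 0.0321 0.0307] max [0.6453 0.0816 0.0846] fit [0.625  0.0631 0.0141]
top grey 0.09 197 mean [0.5702 0.0145 0.1031] min [ 0.5496 -0.006   0.092 ] max [0.5903 0.0344 0.1083] fit [0.5699 0.0144 0.0175]
top grey 0.03 140 mean [0.5709 0.0142 0.0779] min [0.5517 0.0015 0.0319] max [0.5979 0.0265 0.0847] fit [0.5707 0.0143 0.0097]
top brown 0.09 323 mean [ 0.6152 -0.045   0.1002] min [ 0.596  -0.065   0.0902] max [ 0.6351 -0.0257  0.1067] fit [ 0.6154 -0.0451  0.0145]
top brown 0.03 46 mean [ 0.602  -0.0377  0.0597] min [ 0.5954 -0.0649  0.03  ] max [ 0.6206 -0.0179  0.0838] fit [ 0.6168 -0.0458  0.0213]
top red 294 [0.6106 0.0814 0.0189] ((667.69921875, 238.36180114746094), (535.663818359375, 532.6595458984375), 86.04347229003906)
top bluevalve 124 [ 0.7144 -0.2195  0.0451] ((715.0247802734375, -218.88751220703125), (45.961021423339844, 18.329072952270508), 36.6445808410
[... 1172 characters left out ...]
178 -0.0452  0.0205]
side red 172 [0.4265 0.0779 0.0181] ((782.6997680664062, 115.76699829101562), (659.3590698242188, 433.1551818847656), 37.563133239746094)
side bluevalve 98 [ 0.7125 -0.2216  0.0454] ((714.28466796875, -219.89666748046875), (43.46320343017578, 13.311341285705566), 26.457700729370117)
side mat 3909 [0.4952 0.3105 0.0028] ((525.9891967773438, 106.32852172851562), (257.9969787597656, 703.88818359375), 6.656350612640381)
side carton rim 1993 ((517.0634155273438, -332.6444091796875), (194.4956512451172, 192.5963592529297), 3.2008183002471924)
side board 2608 ((598.8543701171875, 11.511009216308594), (204.77488708496094, 180.0622100830078), 83.132568359375) 0.011748417796490884
```

View pics/side0.png

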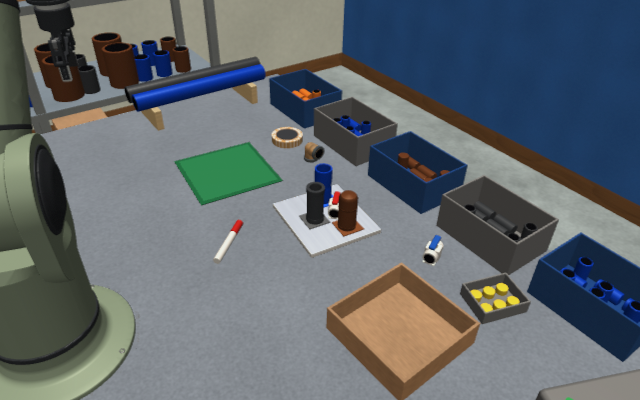

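The fittings stand at about blue (298,188), grey (322,217) and brown (352,196), with the red valve at (325,193). The mat is on the left, the carton on the right, and the blue valve is at (429,156). I'll start with blue.

```bash
cat >> h.py <<'E'
def rel(*targets):
    "targets: (x,y,z,yaw) chained; prints tool-axes shifts for each from the one before"
    s=bot.observe(); p=np.array(s["position"]); r=R.from_euler('xyz',s["tool_rot"]); yaw=s["tool_rot"][2]
    print("t",round(s["clock"],2),"pos",p.round(4),"yaw",round(yaw,3),"w",round(s["grip_width"],4),"F",np.round(s["force"],1))
    for t in targets:
        d=R.from_euler('xyz',[np.pi,0,yaw]).inv().apply(np.array(t[:3])-p)*1000
        dy=-(t[3]-yaw); dy=(dy+np.pi)%(2*np.pi)-np.pi   # turn about tool z (down)
        print(" ->",t,"d",d.round(1),"turn",round(dy,3))
        p=np.array(t[:3]); yaw=t[3]
E
python3 -c "
from h import *
rel((.629,.065,.2,1.451))"
```

```text
t 1.25 pos [0.2335 0.5797 0.2089] yaw 2.759 w 0.0852 F [-0.6 -0.7  0.1]
 -> (0.629, 0.065, 0.2, 1.451) d [-559.2 -329.7    8.9] turn 1.308
```

{"op": "move_arm", "data": {
  "moves": "-35 -21 1 0.12;-70 -41 1 0.24;-105 -62 2 0.36;-140 -82 2 0.48;-175 -103 3 0.6;-210 -123 3 0.72;-245 -144 4 0.84;-280 -165 5 0.96;-315 -186 5 1.08;-350 -206 6 1.2",
  "grip": 1,
  "grip_force": 40
}}

```text
clock: 2.08
position: [0.4821, 0.2561, 0.2033]
tool_rot: [3.141, -0.0, 1.553]
force: [1.1, 0.9, -0.5]
grip_width: 0.0854
```

```bash
python3 -c "
from h import *
rel((.629,.065,.13,1.451),(.629,.065,.057,1.451))"
```

```text
t 2.08 pos [0.4821 0.2561 0.2033] yaw 1.553 w 0.0854 F [ 1.1  0.9 -0.5]
 -> (0.629, 0.065, 0.13, 1.451) d [-188.5  150.3   73.3] turn 0.102
 -> (0.629, 0.065, 0.057, 1.451) d [ 0. -0. 73.] turn 0.0
```

{"op": "move_arm", "data": {
  "moves": "-28 22 11 0.05;-56 45 22 0.1;-84 67 33 0.1;-112 89 44 0.1;-140 111 55 0.1;-165 132 66 0.1;-180 144 73 0.1;-188.5 150 73 0.1;-188.5 150 73 0.1;-188.5 150 73 0.1"
}}

```text
clock: 2.92
position: [0.6287, 0.0682, 0.1302]
tool_rot: [-3.142, -0.0, 1.459]
force: [-1.2, 0.8, -0.4]
grip_width: 0.0856
```

```bash
python3 -c "
from h import *
rel((.629,.065,.057,1.451))"
```

```text
t 2.92 pos [0.6287 0.0682 0.1302] yaw 1.459 w 0.0856 F [-1.2  0.8 -0.4]
 -> (0.629, 0.065, 0.057, 1.451) d [-3.2  0.6 73.2] turn 0.008
```

{"op": "move_arm", "data": {
  "moves": "-3 0.5 8 0.01;-3 0.5 18 0.01;-3 0.5 28 0.01;-3 0.5 38 0.01;-3 0.5 48 0.01;-3 0.5 58 0.01;-3 0.5 68 0.01;-3 0.5 73 0.01;-3 0.5 73 0.01;-3 0.5 73 0.01"
}}

```text
clock: 3.75
position: [0.629, 0.0644, 0.0567]
tool_rot: [-3.141, 0.0, 1.449]
force: [0.1, -0.7, 0.1]
grip_width: 0.0853
```

{"op": "move_arm", "data": {
  "moves": "0 0 0 0;0 0 0 0;0 0 0 0;0 0 0 0;0 0 0 0;0 0 0 0;0 0 0 0;0 0 0 0;0 0 0 0;0 0 0 0",
  "grip": 0
}}

```text
clock: 4.58
position: [0.6293, 0.0646, 0.0575]
tool_rot: [3.141, -0.0, 1.449]
force: [-1.1, -0.1, 6.7]
grip_width: 0.041
```

```bash
python3 -c "
from h import *
rel((.629,.065,.17,1.451),(.51,.385,.17,1.451),(.51,.385,.047,1.451))"
```

```text
t 4.58 pos [0.6293 0.0646 0.0575] yaw 1.449 w 0.041 F [-1.1 -0.1  6.7]
 -> (0.629, 0.065, 0.17, 1.451) d [   0.3   -0.4 -112.5] turn -0.002
 -> (0.51, 0.385, 0.17, 1.451) d [ 303.5 -156.4   -0. ] turn 0.0
 -> (0.51, 0.385, 0.047, 1.451) d [  0.  -0. 123.] turn 0.0
```

{"op": "move_arm", "data": {
  "moves": "0 0 -4 0;0 0 -12 0;0 0 -24 0;0 0 -38 0;0 0 -54 0;0 0 -70 0;0 0 -86 0;0 0 -100 0;8 -4 -108 0;24 -12 -110 0"
}}

```text
clock: 5.42
position: [0.621, 0.0885, 0.1694]
tool_rot: [3.139, -0.0, 1.446]
force: [0.4, 0.0, -1.2]
grip_width: 0.0406
```

{"op": "move_arm", "data": {
  "moves": "22 -12 0 0;48 -25 0 0;76 -39 0 0;105 -54 0 0;134 -69 0 0;163 -84 0 0;192 -99 0 0;220 -114 0 0;246 -127 0 0;262 -135 0 0"
}}

```text
clock: 6.25
position: [0.5155, 0.3704, 0.1672]
tool_rot: [-3.141, -0.001, 1.452]
force: [0.2, -0.0, -0.4]
grip_width: 0.0408
```

```bash
python3 -c "
from h import *
rel((.51,.385,.06,1.451),(.51,.385,.047,1.451))"
```

```text
t 6.25 pos [0.5155 0.3704 0.1672] yaw 1.452 w 0.0408 F [ 0.2 -0.  -0.4]
 -> (0.51, 0.385, 0.06, 1.451) d [ 13.8  -7.2 107.2] turn 0.001
 -> (0.51, 0.385, 0.047, 1.451) d [ 0. -0. 13.] turn 0.0
```

{"op": "move_arm", "data": {
  "moves": "5 -2 8 0;10 -5 22 0;14 -7 38 0;14 -7 54 0;14 -7 70 0;14 -7 84 0;14 -7 96 0;14 -7 104 0;14 -7 108 0;14 -7 108 0"
}}

```text
clock: 7.08
position: [0.5125, 0.3808, 0.0583]
tool_rot: [-3.141, 0.001, 1.449]
force: [0.8, 0.4, -0.6]
grip_width: 0.0408
```

```bash
python3 -c "
from h import *
rel((.51,.385,.047,1.451))"
```

```text
t 7.08 pos [0.5125 0.3808 0.0583] yaw 1.449 w 0.0408 F [ 0.8  0.4 -0.6]
 -> (0.51, 0.385, 0.047, 1.451) d [ 3.9 -3.  11.3] turn -0.002
```

{"op": "move_arm", "data": {
  "moves": "0 0 3 0;0 0 6 0;0 0 9 0;0 0 10.5 0;0 0 11 0;0 0 11 0;0 0 11 0;0 0 11 0;0 0 11 0;0 0 11 0"
}}

```text
clock: 7.92
position: [0.5127, 0.3812, 0.048]
tool_rot: [3.142, -0.0, 1.449]
force: [-0.3, 0.6, -1.0]
grip_width: 0.0407
```

{"op": "move_arm", "data": {
  "moves": "0 0 0 0;0 0 0 0;0 0 0 0;0 0 0 0;0 0 0 0;0 0 0 0;0 0 0 0;0 0 -3 0;0 0 -10 0;0 0 -20 0",
  "grip": 1
}}

```text
clock: 8.75
position: [0.5125, 0.3808, 0.0681]
tool_rot: [-3.141, 0.001, 1.449]
force: [0.2, -1.2, 0.5]
grip_width: 0.0851
```

```bash
python3 -c "
from h import *
rel((.512,.381,.15,1.451),(.57,.014,.15,-.12),(.57,.014,.057,-.12))"
```

```text
t 8.75 pos [0.5125 0.3808 0.0681] yaw 1.449 w 0.0851 F [ 0.2 -1.2  0.5]
 -> (0.512, 0.381, 0.15, 1.451) d [  0.1  -0.5 -81.9] turn -0.002
 -> (0.57, 0.014, 0.15, -0.12) d [-357.4  101.4    0. ] turn 1.571
 -> (0.57, 0.014, 0.057, -0.12) d [ 0. -0. 93.] turn 0.0
```

{"op": "move_arm", "data": {
  "moves": "0 0 -20 0;0 0 -50 0;0 0 -80 0;-30 9 -82 0.12;-60 17 -82 0.24;-95 27 -82 0.36;-130 37 -82 0.48;-165 47 -82 0.6;-200 57 -82 0.72;-235 67 -82 0.84"
}}

```text
clock: 9.58
position: [0.5508, 0.1382, 0.1511]
tool_rot: [-3.141, -0.001, 0.603]
force: [0.9, 0.5, 0.3]
grip_width: 0.0856
```

```bash
python3 -c "
from h import *
rel((.57,.014,.135,-.12),(.57,.014,.057,-.12))"
```

```text
t 9.58 pos [0.5508 0.1382 0.1511] yaw 0.603 w 0.0856 F [0.9 0.5 0.3]
 -> (0.57, 0.014, 0.135, -0.12) d [-54.6 113.2  16.1] turn 0.723
 -> (0.57, 0.014, 0.057, -0.12) d [ 0. -0. 78.] turn 0.0
```

{"op": "move_arm", "data": {
  "moves": "-12 25 4 0.12;-25 50 10 0.24;-38 77 16 0.36;-48 98 16 0.48;-53 109 16 0.6;-54.5 113 16 0.72;-54.5 113 16 0.72;-54.5 113 16 0.72;-54.5 113 16 0.72;-54.5 113 16 0.72"
}}

```text
clock: 10.42
position: [0.5705, 0.0167, 0.1342]
tool_rot: [-3.141, -0.0, -0.107]
force: [-0.2, -0.3, 0.4]
grip_width: 0.0854
```

```bash
python3 -c "
from h import *
rel((.57,.014,.057,-.12))"
```

```text
t 10.42 pos [0.5705 0.0167 0.1342] yaw -0.107 w 0.0854 F [-0.2 -0.3  0.4]
 -> (0.57, 0.014, 0.057, -0.12) d [-0.2  2.7 77.2] turn 0.013
```

{"op": "move_arm", "data": {
  "moves": "0 2.5 8 0.01;0 2.5 18 0.01;0 2.5 30 0.01;0 2.5 42 0.01;0 2.5 54 0.01;0 2.5 66 0.01;0 2.5 74 0.01;0 2.5 77 0.01;0 2.5 77 0.01;0 2.5 77 0.01"
}}

```text
clock: 11.25
position: [0.5704, 0.0132, 0.0571]
tool_rot: [3.141, -0.0, -0.121]
force: [-0.3, -0.1, 0.2]
grip_width: 0.0853
```

{"op": "move_arm", "data": {
  "moves": "0 0 0 0;0 0 0 0;0 0 0 0;0 0 0 0;0 0 0 0;0 0 0 0;0 0 0 0;0 0 0 0;0 0 0 0;0 0 0 0",
  "grip": 0
}}

```text
clock: 12.08
position: [0.5706, 0.0135, 0.0574]
tool_rot: [-3.141, -0.001, -0.121]
force: [-0.9, 0.4, 5.9]
grip_width: 0.0408
```

{"op": "move_arm", "data": {
  "moves": "0 0 -4 0;0 0 -12 0;0 0 -24 0;0 0 -38 0;0 0 -54 0;0 0 -70 0;0 0 -86 0;0 0 -100 0;-2 -6 -108 -0.05;-6 -18 -110 -0.12"
}}

```text
clock: 12.92
position: [0.5671, 0.0311, 0.1691]
tool_rot: [3.141, -0.002, 0.001]
force: [-0.5, 0.1, -1.2]
grip_width: 0.0409
```

```bash
python3 -c "
from h import *
rel((.51,.316,.17,1.451))"
```

```text
t 12.92 pos [0.5671 0.0311 0.1691] yaw 0.001 w 0.0409 F [-0.5  0.1 -1.2]
 -> (0.51, 0.316, 0.17, 1.451) d [ -56.8 -284.9   -0.9] turn -1.45
```

{"op": "move_arm", "data": {
  "moves": "-4 -18 0 -0.11;-8 -40 0 -0.22;-13 -65 0 -0.34;-19 -95 0 -0.46;-25 -125 0 -0.58;-31 -155 0 -0.7;-37 -185 0 -0.82;-43 -215 0 -0.94;-49 -245 0 -1.06;-54 -270 0 -1.17"
}}

```text
clock: 13.75
position: [0.5117, 0.3046, 0.1675]
tool_rot: [3.141, -0.001, 1.179]
force: [-0.2, -0.4, -0.9]
grip_width: 0.0411
```

```bash
python3 -c "
from h import *
rel((.512,.316,.06,1.451))"
```

```text
t 13.75 pos [0.5117 0.3046 0.1675] yaw 1.179 w 0.0411 F [-0.2 -0.4 -0.9]
 -> (0.512, 0.316, 0.06, 1.451) d [ 10.6  -4.1 107.5] turn -0.272
```

{"op": "move_arm", "data": {
  "moves": "3 -1 8 -0.08;6 -3 22 -0.16;10 -4 38 -0.24;10.5 -4 54 -0.27;10.5 -4 70 -0.27;10.5 -4 84 -0.27;10.5 -4 96 -0.27;10.5 -4 104 -0.27;10.5 -4 107 -0.27;10.5 -4 107 -0.27"
}}

```text
clock: 14.58
position: [0.5131, 0.3132, 0.0596]
tool_rot: [-3.141, 0.001, 1.439]
force: [0.5, -0.8, -0.3]
grip_width: 0.0406
```

{"op": "move_arm", "data": {
  "moves": "0 0 3 0;0 0 6 0;0 0 9 0;0 0 11 0;0 0 12 0;0 0 12 0;0 0 12 0;0 0 12 0;0 0 12 0;0 0 12 0"
}}

```text
clock: 15.42
position: [0.5133, 0.3132, 0.048]
tool_rot: [3.141, -0.0, 1.439]
force: [-0.2, -0.1, -0.9]
grip_width: 0.0407
```

```bash
python3 -c "
from h import *
rel((.512,.316,.047,1.451))"
```

```text
t 15.42 pos [0.5133 0.3132 0.048 ] yaw 1.439 w 0.0407 F [-0.2 -0.1 -0.9]
 -> (0.512, 0.316, 0.047, 1.451) d [ 2.6 -1.6  1. ] turn -0.012
```

{"op": "move_arm", "data": {
  "moves": "0 0 0.5 0;0 0 1 0;0 0 1 0;0 0 1 0;0 0 1 0;0 0 1 0;0 0 1 0;0 0 1 0;0 0 1 0;0 0 -6 0",
  "grip": 1
}}

```text
clock: 16.25
position: [0.5127, 0.3129, 0.0531]
tool_rot: [-3.14, 0.001, 1.439]
force: [-0.0, -0.3, -1.2]
grip_width: 0.0853
```

```bash
python3 -c "
from h import *
rel((.616,-.0457,.135,1.451))"
```

```text
t 16.25 pos [0.5127 0.3129 0.0531] yaw 1.439 w 0.0853 F [-0.  -0.3 -1.2]
 -> (0.616, -0.0457, 0.135, 1.451) d [-341.9  149.7  -81.9] turn -0.012
```

{"op": "move_arm", "data": {
  "moves": "0 0 -12 0;0 0 -38 0;0 0 -68 0;-15 7 -85 0;-45 20 -85 0;-78 34 -85 0;-112 49 -85 0;-146 64 -85 0;-180 79 -85 0;-214 94 -85 0"
}}

```text
clock: 17.08
position: [0.5787, 0.087, 0.1403]
tool_rot: [3.141, -0.001, 1.439]
force: [0.8, 0.7, 0.1]
grip_width: 0.0857
```

{"op": "move_arm", "data": {
  "moves": "-32 14 0 0;-62 27 0 0;-90 39 0 0;-110 48 0 0;-122 53 2 0;-127 55.5 3 0;-128 55.5 3 -0.01;-128 55.5 3 -0.01;-128 55.5 3 -0.01;-128 55.5 3 -0.01"
}}

```text
clock: 17.92
position: [0.6163, -0.0439, 0.136]
tool_rot: [-3.141, -0.0, 1.451]
force: [-0.9, 1.4, 0.2]
grip_width: 0.0856
```

```bash
python3 -c "
from h import *
rel((.616,-.0457,.057,1.451))"
```

```text
t 17.92 pos [ 0.6163 -0.0439  0.136 ] yaw 1.451 w 0.0856 F [-0.9  1.4  0.2]
 -> (0.616, -0.0457, 0.057, 1.451) d [-1.8 -0.1 79. ] turn -0.0
```

{"op": "move_arm", "data": {
  "moves": "-2 0 8 0;-2 0 18 0;-2 0 30 0;-2 0 42 0;-2 0 54 0;-2 0 66 0;-2 0 75 0;-2 0 79 0;-2 0 79 0;-2 0 79 0"
}}

```text
clock: 18.75
position: [0.6162, -0.0476, 0.0569]
tool_rot: [-3.142, 0.0, 1.449]
force: [0.2, 0.0, -0.1]
grip_width: 0.0856
```

{"op": "move_arm", "data": {
  "moves": "0 0 0 0;0 0 0 0;0 0 0 0;0 0 0 0;0 0 0 0;0 0 0 0;0 0 0 0;0 0 0 0;0 0 0 0;0 0 0 0",
  "grip": 0
}}

```text
clock: 19.58
position: [0.6164, -0.0474, 0.0575]
tool_rot: [3.141, -0.0, 1.449]
force: [-1.6, 0.2, 7.8]
grip_width: 0.041
```

{"op": "move_arm", "data": {
  "moves": "0 0 -4 0;0 0 -12 0;0 0 -24 0;0 0 -38 0;0 0 -54 0;0 0 -70 0;0 0 -86 0;0 0 -100 0;8 -4 -108 0;24 -12 -110 0"
}}

```text
clock: 20.42
position: [0.6079, -0.0235, 0.1692]
tool_rot: [3.139, 0.0, 1.446]
force: [0.5, 1.1, -1.0]
grip_width: 0.0405
```

```bash
python3 -c "
from h import *
rel((.513,.247,.17,1.451))"
```

```text
t 20.42 pos [ 0.6079 -0.0235  0.1692] yaw 1.446 w 0.0405 F [ 0.5  1.1 -1. ]
 -> (0.513, 0.247, 0.17, 1.451) d [ 256.6 -127.8   -0.8] turn -0.005
```

{"op": "move_arm", "data": {
  "moves": "22 -11 0 0;48 -24 0 0;76 -38 0 0;105 -52 0 0;134 -67 0 0;163 -81 0 0;192 -96 0 0;218 -109 0 0;240 -120 0 0;253 -126 0 0"
}}

```text
clock: 21.25
position: [0.5109, 0.2479, 0.1673]
tool_rot: [-3.141, -0.001, 1.452]
force: [0.5, 0.6, -0.6]
grip_width: 0.0407
```

{"op": "move_arm", "data": {
  "moves": "2 -1 8 0;4 -2 22 0;4 -2 38 0;4 -2 54 0;4 -2 70 0;4 -2 84 0;4 -2 96 0;4 -2 104 0;4 -2 107 0;4 -2 107 0"
}}

```text
clock: 22.08
position: [0.5113, 0.2482, 0.0595]
tool_rot: [-3.141, 0.001, 1.449]
force: [-0.7, -0.7, -0.8]
grip_width: 0.0405
```

```bash
python3 -c "
from h import *
rel((.513,.247,.0468,1.451))"
```

```text
t 22.08 pos [0.5113 0.2482 0.0595] yaw 1.449 w 0.0405 F [-0.7 -0.7 -0.8]
 -> (0.513, 0.247, 0.0468, 1.451) d [-1.   1.9 12.7] turn -0.002
```

{"op": "move_arm", "data": {
  "moves": "0 0 3 0;0 0 6 0;0 0 9 0;0 0 11 0;0 0 12.5 0;0 0 13 0;0 0 13 0;0 0 13 0;0 0 13 0;0 0 13 0"
}}

```text
clock: 22.92
position: [0.5115, 0.2485, 0.047]
tool_rot: [3.141, -0.0, 1.449]
force: [0.2, -0.4, -0.1]
grip_width: 0.0406
```

{"op": "move_arm", "data": {
  "moves": "0 0 0 0;0 0 0 0;0 0 0 0;0 0 0 0;0 0 0 0;0 0 0 0;0 0 0 0;0 0 -3 0;0 0 -10 0;0 0 -20 0",
  "grip": 1
}}

```text
clock: 23.75
position: [0.5111, 0.2483, 0.0672]
tool_rot: [-3.141, 0.001, 1.449]
force: [0.1, -0.4, -0.1]
grip_width: 0.0858
```

{"op": "move_arm", "data": {
  "moves": "0 0 -20 0;0 0 -45 0;0 0 -75 0;0 0 -100 0;0 0 -115 0;0 0 -120 0;0 0 -120 0;0 0 -120 0;0 0 -120 0;0 0 -120 0"
}}

```text
clock: 24.58
position: [0.511, 0.2482, 0.186]
tool_rot: [-3.14, 0.001, 1.449]
force: [-0.6, 0.4, 0.2]
grip_width: 0.0849
```

```bash
cat > m.py <<'E'
from h import *
import sys
def fit(c,pr=True):
    f=bot.grab_frame(c); P=cloud(f); ok=f["z_map"]>0
    hsv=cv2.cvtColor(f["frame"],cv2.COLOR_RGB2HSV); return f,P,ok,hsv[...,0].astype(int),hsv[...,1].astype(int),hsv[...,2].astype(int)
if __name__=="__main__":
  for c in("top","side"):
    f,P,ok,h,s,v=fit(c); save(f,c+sys.argv[1]+".png")
    if c=="top": I=cv2.resize(f["frame"][130:330,110:400],None,fx=2.7,fy=2.7,interpolation=cv2.INTER_CUBIC); cv2.imwrite("pics/crop"+sys.argv[1]+".png",I[...,::-1])
    for n,z in(("blue_coupling_c",.048),("grey_nipple_c",.048),("brown_cap_c",.048),("blue_pad",.012),("grey_pad",.012),("brown_pad",.012),("red_valve_c",.035)):
        print(c,n,[(np.round(x["at"],1).tolist(),round(x["conf"],2),onz(f,x["at"],z).round(4).tolist()) for x in bot.pinpoint(f,n)[:2]])
    def near(x,y,r): return ok&(np.hypot(P[...,0]-x,P[...,1]-y)<r)
    lowz=ok&(P[...,2]>.006)&(P[...,2]<.022)
    for n,m in(("blue",near(.629,.065,.045)&lowz&(s>120)&(h>95)&(h<125)),("grey",near(.57,.0135,.045)&lowz&(s<60)&(v<145)),("brown",near(.616,-.0465,.045)&lowz&(s>80)&((h<25)|(h>170)))):
        q=P[m]
        if len(q)>10: print(c,n,"pad",len(q),q.mean(0).round(4),cv2.minAreaRect((q[:,:2]*1000).astype(np.float32)))
    q=P[near(.624,.009,.036)&(P[...,2]>.045)]; print("valve top",len(q),q.mean(0).round(4) if len(q) else '')
    m=near(.624,.009,.04)&(s>120)&((h<8)|(h>172))&(P[...,2]>.035); q=P[m]
    if len(q)>5: print(c,"red",len(q),q.mean(0).round(4),cv2.minAreaRect((q[:,:2]*1000).astype(np.float32)))
    m=near(.624,.009,.036)&(P[...,2]>.02); q=P[m]
    if len(q)>5: print(c,"valve",len(q),q.mean(0).round(4),cv2.minAreaRect((q[:,:2]*1000).astype(np.float32)))
E
python3 m.py 1
```

```text
top blue_coupling_c []
top grey_nipple_c []
top brown_cap_c [([208.6, 240.0], 0.94, [0.5198, 0.2519, 0.048])]
top blue_pad [([299.2, 191.3], 0.87, [0.6308, 0.065, 0.012]), ([476.4, 245.2], 0.49, [0.5199, -0.326, 0.012])]
top grey_pad [([322.1, 220.8], 0.61, [0.5667, 0.0132, 0.012])]
top brown_pad [([349.9, 198.7], 0.97, [0.6167, -0.0471, 0.012])]
top red_valve_c [([324.3, 193.0], 0.9, [0.6257, 0.0098, 0.035])]
top blue pad 561 [0.6316 0.0633 0.0133] ((631.760009765625, 63.36307144165039), (52.07493591308594, 53.20130920410156), 82.7673568725586)
top brown pad 573 [ 0.6183 -0.0474  0.0134] ((618.3726196289062, -47.530433654785156), (52.666751861572266, 53.11289596557617), 82.73594665527344)
valve top 158 [0.6249 0.0098 0.0558]
top red 118 [0.6253 0.0091 0.057 ] ((625.460693359375, 8.528664588928223), (42.11553192138672, 12.329084396362305), 45.2153434753418)
top valve 344 [0.6235 0.0094 0.0466] ((621.7374267578125, 12.303285598754883), (50.2161865234375, 41.19499588012695), 47.307918548583984)
side blue_coupling_c [([219.4, 144.6], 0.77, [0.5139, 0.3793, 0.048])]
side grey_nipple_c [(
[... 413 characters left out ...]
6] ((631.1788940429688, 64.4422378540039), (54.51468276977539, 55.60252380371094), 86.95171356201172)
side grey pad 362 [0.5703 0.0138 0.0135] ((576.0509643554688, 14.550636291503906), (55.61414337158203, 68.66207885742188), 85.16156005859375)
side brown pad 357 [ 0.6184 -0.0478  0.0135] ((618.9845581054688, -47.069427490234375), (56.45197677612305, 54.512638092041016), 82.81779479980469)
valve top 93 [0.6246 0.006  0.0557]
side red 71 [0.6229 0.0063 0.0567] ((623.45751953125, 6.649204254150391), (43.70328903198242, 12.767498016357422), 45.05771255493164)
side valve 299 [0.6199 0.0009 0.0419] ((625.2622680664062, 7.792184829711914), (54.47175216674805, 31.604230880737305), 44.53742218017578)
```

View pics/crop1.png

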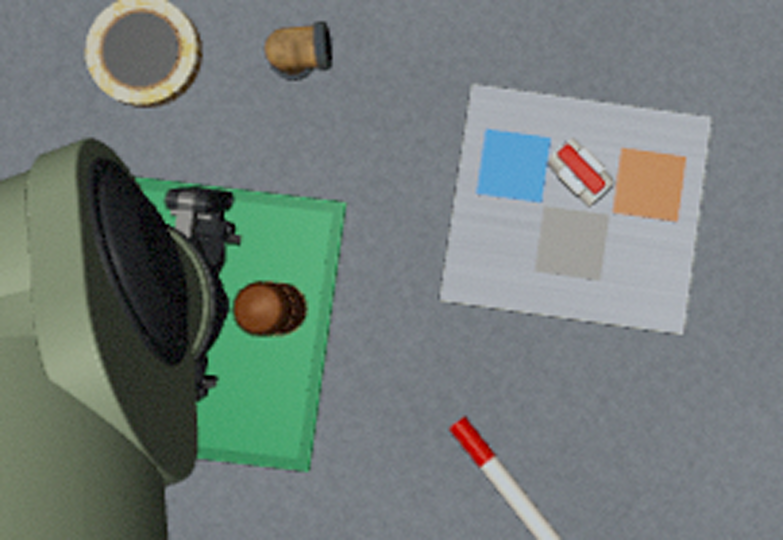

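Pads are measured at blue (505,165), brown (648,185) and grey (570,243) in the crop. The valve's axis is at about 45° in world, centred near (0.6245, 0.0085). The brown cap stands on the mat, and the side view puts all three where I released them.

```bash
python3 -c "
from h import *
rel((.6243,.0085,.12,.785),(.6243,.0085,.0165,.785)); print(bot.observe()['qpos'].round(2))"
```

```text
t 25.38 pos [0.5114 0.2485 0.1869] yaw 1.449 w 0.0853 F [-0.3  0.7  0.1]
 -> (0.6243, 0.0085, 0.12, 0.785) d [-224.5  141.3   66.9] turn 0.664
 -> (0.6243, 0.0085, 0.0165, 0.785) d [  0.   -0.  103.5] turn 0.0
[-0.81  0.48  0.35  1.79 -0.2   0.91 -0.49]
```

{"op": "move_arm", "data": {
  "moves": "-25 16 0 0.08;-55 35 5 0.18;-85 53 15 0.28;-115 72 25 0.38;-145 91 35 0.48;-175 110 45 0.58;-200 126 55 0.66;-215 135 62 0.66;-224.5 141 67 0.66;-224.5 141 67 0.66"
}}

```text
clock: 26.22
position: [0.6241, 0.0061, 0.119]
tool_rot: [3.141, 0.001, 0.787]
force: [-0.1, -1.3, -0.7]
grip_width: 0.085
```

```bash
python3 -c "
from h import *
rel((.6243,.0085,.05,.785),(.6243,.0085,.0165,.785))"
```

```text
t 26.22 pos [0.6241 0.0061 0.119 ] yaw 0.787 w 0.085 F [-0.1 -1.3 -0.7]
 -> (0.6243, 0.0085, 0.05, 0.785) d [ 1.8 -1.5 69. ] turn 0.002
 -> (0.6243, 0.0085, 0.0165, 0.785) d [ 0.  -0.  33.5] turn 0.0
```

{"op": "move_arm", "data": {
  "moves": "2 -1.5 8 0;2 -1.5 20 0;2 -1.5 33 0;2 -1.5 46 0;2 -1.5 60 0;2 -1.5 74 0;2 -1.5 86 0;2 -1.5 95 0;2 -1.5 100 0;2 -1.5 102 0"
}}

```text
clock: 27.05
position: [0.6241, 0.0108, 0.0169]
tool_rot: [-3.141, 0.001, 0.789]
force: [-0.3, 0.4, -0.3]
grip_width: 0.0853
```

{"op": "move_arm", "data": {
  "moves": "0 0 0 0;0 0 0 0;0 0 0 0;0 0 0 0;0 0 0 0;0 0 0 0;0 0 0 0;0 0 0 0;0 0 0 0;0 0 0 0",
  "grip": 0
}}

```text
clock: 27.88
position: [0.6248, 0.0109, 0.0186]
tool_rot: [3.141, -0.001, 0.789]
force: [-0.1, -0.5, 5.6]
grip_width: 0.0296
```

```bash
python3 -c "
from h import *
rel((.6243,.0085,.12,.785),(.517,-.333,.12,.785))"
```

```text
t 27.88 pos [0.6248 0.0109 0.0186] yaw 0.789 w 0.0296 F [-0.1 -0.5  5.6]
 -> (0.6243, 0.0085, 0.12, 0.785) d [  -2.1    1.3 -101.4] turn 0.004
 -> (0.517, -0.333, 0.12, 0.785) d [-317.3  165.7    0. ] turn 0.0
```

{"op": "move_arm", "data": {
  "moves": "0 0 -3 0;0 0 -10 0;0 0 -20 0;0 0 -34 0;0 0 -50 0;0 0 -66 0;0 0 -82 0;0 0 -95 0;0 0 -102 0;0 0 -104 0"
}}

```text
clock: 28.72
position: [0.625, 0.0111, 0.1237]
tool_rot: [3.14, -0.002, 0.789]
force: [-0.5, -0.4, -1.9]
grip_width: 0.0298
```

{"op": "move_arm", "data": {
  "moves": "-15 8 0 0;-40 21 0 0;-70 37 0 0;-100 53 0 0;-132 69 0 0;-164 86 0 0;-196 103 0 0;-226 118 0 0;-255 134 0 0;-280 147 0 0"
}}

```text
clock: 29.55
position: [0.53, -0.2935, 0.1215]
tool_rot: [-3.141, 0.001, 0.788]
force: [0.5, 0.0, -1.4]
grip_width: 0.0297
```

```bash
python3 -c "
from h import *
rel((.517,-.333,.09,.785),(.517,-.333,.012,.785))
f=bot.grab_frame('side'); save(f,'side2.png')"
```

```text
t 29.55 pos [ 0.53   -0.2935  0.1215] yaw 0.788 w 0.0297 F [ 0.5  0.  -1.4]
 -> (0.517, -0.333, 0.09, 0.785) d [-37.2  18.7  31.5] turn 0.003
 -> (0.517, -0.333, 0.012, 0.785) d [ 0. -0. 78.] turn 0.0
```

View pics/side2.png

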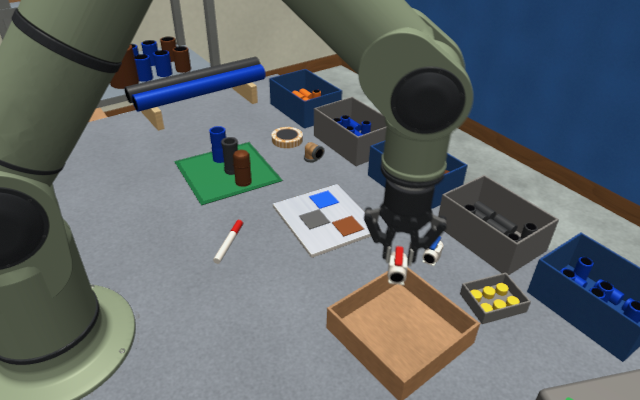

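Side view: the three fittings stand upright on the mat at about (218,145), (231,155) and (242,168). The valve is held handle up at (398,265).

{"op": "move_arm", "data": {
  "moves": "-14 7 0 0;-27 14 0 0;-35 18 5 0;-37 19 16 0;-37 19 30 0;-37 19 46 0;-37 19 62 0;-37 19 78 0;-37 19 90 0;-37 19 96 0"
}}

```text
clock: 30.43
position: [0.5181, -0.3296, 0.0235]
tool_rot: [-3.139, 0.001, 0.789]
force: [-1.1, -0.4, -1.0]
grip_width: 0.0297
```

{"op": "move_arm", "data": {
  "moves": "0 0 3 0;0 0 6 0;0 0 9 0;0 0 11 0;0 0 12 0;0 0 13 0;0 0 13 0;0 0 13 0;0 0 13 0;0 0 13 0"
}}

```text
clock: 31.27
position: [0.5188, -0.3309, 0.0131]
tool_rot: [3.141, -0.0, 0.789]
force: [-0.8, -0.2, -0.7]
grip_width: 0.0296
```

```bash
python3 -c "
from h import *
rel((.517,-.333,.0115,.785))"
```

```text
t 31.27 pos [ 0.5188 -0.3309  0.0131] yaw 0.789 w 0.0296 F [-0.8 -0.2 -0.7]
 -> (0.517, -0.333, 0.0115, 0.785) d [-2.8  0.1  1.6] turn 0.004
```

{"op": "move_arm", "data": {
  "moves": "0 0 1 0;0 0 1.5 0;0 0 1.5 0;0 0 1.5 0;0 0 1.5 0;0 0 1.5 0;0 0 1.5 0;0 0 1.5 0;0 0 1.5 0;0 0 1.5 0"
}}

```text
clock: 32.1
position: [0.5189, -0.3311, 0.0116]
tool_rot: [3.141, -0.0, 0.789]
force: [-0.2, 0.4, 5.8]
grip_width: 0.0298
```

{"op": "move_arm", "data": {
  "moves": "0 0 0 0;0 0 0 0;0 0 0 0;0 0 0 0;0 0 0 0;0 0 0 0;0 0 0 0;0 0 0 0;0 0 -5 0;0 0 -15 0",
  "grip": 1
}}

```text
clock: 32.93
position: [0.5182, -0.3306, 0.0261]
tool_rot: [-3.14, 0.001, 0.789]
force: [0.1, 0.5, 0.6]
grip_width: 0.0852
```

{"op": "move_arm", "data": {
  "moves": "0 0 -15 0;0 0 -38 0;0 0 -65 0;0 0 -92 0;0 0 -115 0;0 0 -132 0;0 0 -145 0;20 -8 -150 -0.1;45 -18 -150 -0.2;75 -30 -150 -0.3"
}}

```text
clock: 33.77
position: [0.5502, -0.2572, 0.1781]
tool_rot: [3.14, 0.0, 1.091]
force: [1.1, -0.5, -0.9]
grip_width: 0.0857
```

```bash
python3 -c "
from h import *
rel((.511,.248,.15,1.45))
f=bot.grab_frame('side'); save(f,'side3.png')
cv2.imwrite('pics/c3.png',cv2.resize(f['frame'][220:400,300:500],None,fx=3,fy=3)[...,::-1])
print(bot.pinpoint(f,'red_valve_c')[:2]); 
r=bot.pinpoint(f,'red_valve_c')
if r: print(onz(f,r[0]['at'],.028))
for n in('blue_coupling_c','grey_nipple_c','brown_cap_c'): print(n,[onz(f,x['at'],.048) for x in bot.pinpoint(f,n)[:1]])
P=cloud(f)
for n,x,y in(('blue',.512,.381),('grey',.513,.313),('brown',.511,.248)):
    from scipy.optimize import least_squares
    q=P[(f['z_map']>0)&(np.hypot(P[...,0]-x,P[...,1]-y)<.03)&(P[...,2]>.015)&(P[...,2]<.1)]
    r=least_squares(lambda p:np.hypot(q[:,0]-p[0],q[:,1]-p[1])-.0205,[x,y],loss='soft_l1',f_scale=.001); print(n,len(q),r.x.round(4),q[:,2].max())
"
```

```text
t 33.77 pos [ 0.5502 -0.2572  0.1781] yaw 1.091 w 0.0857 F [ 1.1 -0.5 -0.9]
 -> (0.511, 0.248, 0.15, 1.45) d [ 430.  -268.    28.1] turn -0.359
[{'at': [398.2, 322.3], 'conf': 0.77}]
[ 0.5165741  -0.32630692  0.028     ]
blue_coupling_c [array([0.51422581, 0.37038252, 0.048     ])]
grey_nipple_c [array([0.511044  , 0.32425856, 0.048     ])]
brown_cap_c [array([0.51426884, 0.24886843, 0.048     ])]
blue 398 [0.5139 0.3819] 0.09536838942963666
grey 395 [0.5151 0.3136] 0.09592375395231922
brown 509 [0.513  0.2508] 0.09506485745198634
```

View pics/c3.png

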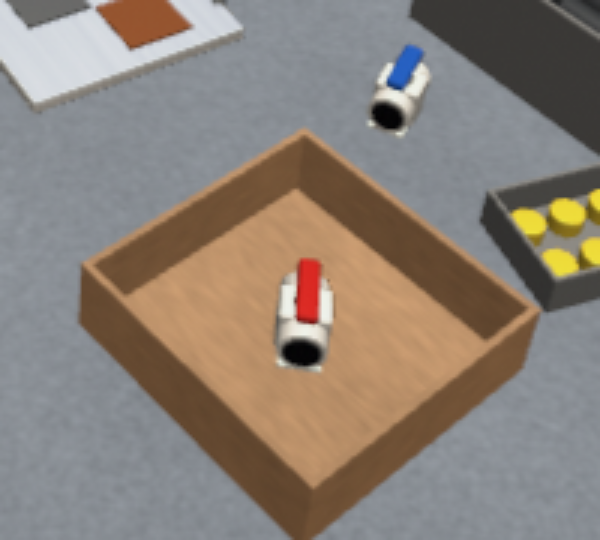

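The valve sits handle up in the middle of the carton at crop (305,315), and the blue valve is untouched. Now the fittings go back, brown first.

{"op": "move_arm", "data": {
  "moves": "25 -16 0 -0.04;55 -34 0 -0.08;88 -55 0 -0.12;122 -76 0 -0.16;156 -97 0 -0.2;190 -118 0 -0.24;224 -140 5 -0.28;258 -161 10 -0.32;292 -182 15 -0.36;326 -203 20 -0.36"
}}

```text
clock: 34.9
position: [0.5215, 0.127, 0.1566]
tool_rot: [3.141, 0.0, 1.449]
force: [1.6, -0.3, -0.4]
grip_width: 0.0853
```

```bash
python3 -c "
from h import *
rel((.512,.249,.13,1.45))"
```

```text
t 34.9 pos [0.5215 0.127  0.1566] yaw 1.449 w 0.0853 F [ 1.6 -0.3 -0.4]
 -> (0.512, 0.249, 0.13, 1.45) d [119.9 -24.3  26.6] turn -0.001
```

{"op": "move_arm", "data": {
  "moves": "32 -6 6 0;62 -12 14 0;88 -18 20 0;106 -21 26 0;116 -23 26 0;120 -24 26 0;120 -24 26 0;120 -24 26 0;120 -24 26 0;120 -24 26 0"
}}

```text
clock: 35.73
position: [0.5128, 0.2472, 0.1308]
tool_rot: [3.141, -0.0, 1.447]
force: [0.2, -0.0, -0.5]
grip_width: 0.0856
```

```bash
python3 -c "
from h import *
rel((.512,.249,.046,1.45))"
```

```text
t 35.73 pos [0.5128 0.2472 0.1308] yaw 1.447 w 0.0856 F [ 0.2 -0.  -0.5]
 -> (0.512, 0.249, 0.046, 1.45) d [ 1.7 -1.1 84.8] turn -0.003
```

{"op": "move_arm", "data": {
  "moves": "2 -1 8 0;2 -1 20 0;2 -1 33 0;2 -1 46 0;2 -1 58 0;2 -1 69 0;2 -1 78 0;2 -1 83 0;2 -1 85 0;2 -1 85 0"
}}

```text
clock: 36.57
position: [0.5115, 0.2504, 0.0451]
tool_rot: [-3.141, 0.0, 1.449]
force: [-0.3, -0.5, 0.5]
grip_width: 0.0855
```

{"op": "move_arm", "data": {
  "moves": "0 0 0 0;0 0 0 0;0 0 0 0;0 0 0 0;0 0 0 0;0 0 0 0;0 0 0 0;0 0 0 0;0 0 0 0;0 0 0 0",
  "grip": 0
}}

```text
clock: 37.4
position: [0.5119, 0.2507, 0.046]
tool_rot: [3.141, -0.001, 1.449]
force: [-1.5, 0.1, 6.6]
grip_width: 0.0406
```

{"op": "move_arm", "data": {
  "moves": "0 0 -4 0;0 0 -12 0;0 0 -24 0;0 0 -38 0;0 0 -54 0;0 0 -70 0;0 0 -86 0;0 0 -100 0;-8 4 -108 0;-24 12 -110 0"
}}

```text
clock: 38.23
position: [0.5208, 0.2267, 0.1575]
tool_rot: [3.14, -0.002, 1.452]
force: [0.3, -0.5, -0.3]
grip_width: 0.041
```

```bash
python3 -c "
from h import *
rel((.6183,-.0473,.156,1.45))"
```

```text
t 38.23 pos [0.5208 0.2267 0.1575] yaw 1.452 w 0.041 F [ 0.3 -0.5 -0.3]
 -> (0.6183, -0.0473, 0.156, 1.45) d [-260.4  129.4    1.5] turn 0.002
```

{"op": "move_arm", "data": {
  "moves": "-22 11 0 0;-48 24 0 0;-76 38 0 0;-105 52 0 0;-134 67 0 0;-163 81 0 0;-192 96 0 0;-218 108 0 0;-242 120 0 0;-256 127 0 0"
}}

```text
clock: 39.07
position: [0.6158, -0.0487, 0.156]
tool_rot: [3.141, 0.001, 1.446]
force: [-0.7, 0.6, -1.0]
grip_width: 0.0407
```

{"op": "move_arm", "data": {
  "moves": "-3 1 4 0;-4 2 14 0;-4 2 28 0;-4 2 42 0;-4 2 56 0;-4 2 68 0;-4 2 78 0;-4 2 84 0;-4 2 86 0;-4 2 86 0"
}}

```text
clock: 39.9
position: [0.6168, -0.0484, 0.0691]
tool_rot: [-3.141, 0.0, 1.449]
force: [0.5, -0.1, -0.5]
grip_width: 0.0405
```

```bash
python3 -c "
from h import *
rel((.6183,-.0473,.0572,1.45))"
```

```text
t 39.9 pos [ 0.6168 -0.0484  0.0691] yaw 1.449 w 0.0405 F [ 0.5 -0.1 -0.5]
 -> (0.6183, -0.0473, 0.0572, 1.45) d [ 1.3  1.3 11.9] turn -0.001
```

{"op": "move_arm", "data": {
  "moves": "0.5 0.5 3 0;1 1 6 0;1 1.5 9 0;1 1.5 11 0;1 1.5 12 0;1 1.5 12.5 0;1 1.5 12.5 0;1 1.5 12.5 0;1 1.5 12.5 0;1 1.5 12.5 0"
}}

```text
clock: 40.73
position: [0.6186, -0.0477, 0.0571]
tool_rot: [3.141, -0.0, 1.449]
force: [-2.9, -0.2, 4.3]
grip_width: 0.0404
```

{"op": "move_arm", "data": {
  "moves": "0 0 0 0;0 0 0 0;0 0 0 0;0 0 0 0;0 0 0 0;0 0 0 0;0 0 0 0;0 0 -3 0;0 0 -10 0;0 0 -20 0",
  "grip": 1
}}

```text
clock: 41.57
position: [0.6183, -0.0477, 0.0771]
tool_rot: [-3.141, 0.0, 1.449]
force: [-0.1, -0.7, -0.6]
grip_width: 0.0856
```

{"op": "move_arm", "data": {
  "moves": "0 0 -16 0;0 0 -40 0;0 0 -66 0;15 -6 -70 0;45 -19 -70 0;80 -34 -70 0;115 -48 -70 0;150 -63 -70 0;185 -78 -70 0;220 -93 -70 0"
}}

```text
clock: 42.4
position: [0.5525, 0.1837, 0.1481]
tool_rot: [3.141, -0.001, 1.448]
force: [1.0, -0.4, -1.2]
grip_width: 0.0858
```

```bash
python3 -c "
from h import *
rel((.514,.3135,.13,1.45))"
```

```text
t 42.4 pos [0.5525 0.1837 0.1481] yaw 1.448 w 0.0858 F [ 1.  -0.4 -1.2]
 -> (0.514, 0.3135, 0.13, 1.45) d [124.2 -54.1  18.1] turn -0.002
```

{"op": "move_arm", "data": {
  "moves": "32 -14 4 0;62 -27 9 0;90 -39 14 0;109 -47 18 0;120 -52 18 0;124 -54 18 0;124 -54 18 0;124 -54 18 0;124 -54 18 0;124 -54 18 0"
}}

```text
clock: 43.23
position: [0.5153, 0.3102, 0.1292]
tool_rot: [3.141, 0.0, 1.447]
force: [-1.0, 0.1, -0.2]
grip_width: 0.0854
```

```bash
python3 -c "
from h import *
rel((.514,.3135,.046,1.45))"
```

```text
t 43.23 pos [0.5153 0.3102 0.1292] yaw 1.447 w 0.0854 F [-1.   0.1 -0.2]
 -> (0.514, 0.3135, 0.046, 1.45) d [ 3.1 -1.7 83.2] turn -0.003
```

{"op": "move_arm", "data": {
  "moves": "2 -1 8 0;2 -1 20 0;2 -1 33 0;2 -1 46 0;2 -1 58 0;2 -1 69 0;2 -1 77 0;2 -1 82 0;2 -1 83 0;2 -1 83 0"
}}

```text
clock: 44.07
position: [0.5139, 0.3137, 0.0458]
tool_rot: [-3.142, 0.0, 1.449]
force: [0.2, -1.0, -0.3]
grip_width: 0.0855
```

{"op": "move_arm", "data": {
  "moves": "0 0 0 0;0 0 0 0;0 0 0 0;0 0 0 0;0 0 0 0;0 0 0 0;0 0 0 0;0 0 0 0;0 0 0 0;0 0 0 0",
  "grip": 0
}}

```text
clock: 44.9
position: [0.5139, 0.314, 0.0465]
tool_rot: [3.141, -0.001, 1.449]
force: [-2.0, -0.7, 6.7]
grip_width: 0.041
```

{"op": "move_arm", "data": {
  "moves": "0 0 -4 0;0 0 -12 0;0 0 -24 0;0 0 -38 0;0 0 -54 0;0 0 -70 0;0 0 -86 0;0 0 -100 0;-8 2 -108 0;-24 6 -110 0"
}}

```text
clock: 45.73
position: [0.5171, 0.2903, 0.1578]
tool_rot: [3.14, -0.002, 1.451]
force: [0.4, 0.4, -1.2]
grip_width: 0.0409
```

```bash
python3 -c "
from h import *
rel((.5698,.0142,.156,1.45))"
```

```text
t 45.73 pos [0.5171 0.2903 0.1578] yaw 1.451 w 0.0409 F [ 0.4  0.4 -1.2]
 -> (0.5698, 0.0142, 0.156, 1.45) d [-267.8   85.3    1.8] turn 0.001
```

{"op": "move_arm", "data": {
  "moves": "-22 7 0 0;-48 15 0 0;-76 24 0 0;-105 33 0 0;-134 43 0 0;-163 52 0 0;-192 61 0 0;-220 70 0 0;-246 78 0 0;-262 83 0 0"
}}

```text
clock: 46.57
position: [0.5667, 0.0139, 0.1558]
tool_rot: [-3.141, 0.002, 1.445]
force: [-0.1, -0.5, -1.3]
grip_width: 0.0408
```

{"op": "move_arm", "data": {
  "moves": "-4 1 4 0;-6 2 14 0;-6 2 28 0;-6 2 42 0;-6 2 56 0;-6 2 68 0;-6 2 78 0;-6 2 84 0;-6 2 86 0;-6 2 86 0"
}}

```text
clock: 47.4
position: [0.5684, 0.0129, 0.0696]
tool_rot: [-3.141, 0.0, 1.449]
force: [-0.1, -0.8, -0.9]
grip_width: 0.0407
```

```bash
python3 -c "
from h import *
rel((.5698,.0142,.0575,1.45))"
```

```text
t 47.4 pos [0.5684 0.0129 0.0696] yaw 1.449 w 0.0407 F [-0.1 -0.8 -0.9]
 -> (0.5698, 0.0142, 0.0575, 1.45) d [ 1.5  1.2 12.1] turn -0.001
```

{"op": "move_arm", "data": {
  "moves": "0.5 0.5 3 0;1 1 6 0;1.5 1 9 0;1.5 1 11 0;1.5 1 12 0;1.5 1 12.5 0;1.5 1 12.5 0;1.5 1 12.5 0;1.5 1 12.5 0;1.5 1 12.5 0"
}}

```text
clock: 48.23
position: [0.5697, 0.0142, 0.0575]
tool_rot: [-3.142, -0.0, 1.449]
force: [-2.5, 1.1, 5.2]
grip_width: 0.0407
```

{"op": "move_arm", "data": {
  "moves": "0 0 0 0;0 0 0 0;0 0 0 0;0 0 0 0;0 0 0 0;0 0 0 0;0 0 0 0;0 0 -3 0;0 0 -10 0;0 0 -20 0",
  "grip": 1
}}

```text
clock: 49.07
position: [0.5694, 0.0141, 0.0777]
tool_rot: [-3.141, 0.0, 1.449]
force: [0.3, 0.2, -0.2]
grip_width: 0.0849
```

{"op": "move_arm", "data": {
  "moves": "0 0 -16 0;0 0 -40 0;0 0 -66 0;15 -4 -70 0;45 -13 -70 0;80 -22 -70 0;115 -32 -70 0;150 -42 -70 0;185 -52 -70 0;220 -62 -70 0"
}}

```text
clock: 49.9
position: [0.5346, 0.2419, 0.1486]
tool_rot: [3.141, -0.001, 1.449]
force: [-0.0, -0.7, 0.4]
grip_width: 0.0854
```

```bash
python3 -c "
from h import *
rel((.513,.3815,.13,1.45))"
```

```text
t 49.9 pos [0.5346 0.2419 0.1486] yaw 1.449 w 0.0854 F [-0.  -0.7  0.4]
 -> (0.513, 0.3815, 0.13, 1.45) d [135.9 -38.5  18.6] turn -0.001
```

{"op": "move_arm", "data": {
  "moves": "34 -10 4 0;67 -19 9 0;97 -28 14 0;118 -34 18 0;130 -37 18 0;136 -38.5 18 0;137 -39 18 0;137 -39 18 0;137 -39 18 0;137 -39 18 0"
}}

```text
clock: 50.73
position: [0.5137, 0.3794, 0.1298]
tool_rot: [3.141, 0.0, 1.447]
force: [1.0, 0.5, 0.8]
grip_width: 0.0852
```

```bash
python3 -c "
from h import *
rel((.513,.3815,.046,1.45))"
```

```text
t 50.73 pos [0.5137 0.3794 0.1298] yaw 1.447 w 0.0852 F [1.  0.5 0.8]
 -> (0.513, 0.3815, 0.046, 1.45) d [ 2.  -1.  83.8] turn -0.003
```

{"op": "move_arm", "data": {
  "moves": "1 0 8 0;1 0 20 0;1 0 33 0;1 0 46 0;1 0 58 0;1 0 69 0;1 0 77 0;1 0 82 0;1 0 84 0;1 0 84 0"
}}

```text
clock: 51.57
position: [0.5131, 0.3817, 0.0451]
tool_rot: [-3.141, 0.0, 1.449]
force: [0.8, 0.7, 0.7]
grip_width: 0.0853
```

{"op": "move_arm", "data": {
  "moves": "0 0 0 0;0 0 0 0;0 0 0 0;0 0 0 0;0 0 0 0;0 0 0 0;0 0 0 0;0 0 0 0;0 0 0 0;0 0 0 0",
  "grip": 0
}}

```text
clock: 52.4
position: [0.5133, 0.3821, 0.046]
tool_rot: [3.141, -0.001, 1.449]
force: [-2.4, -1.3, 6.3]
grip_width: 0.0408
```

{"op": "move_arm", "data": {
  "moves": "0 0 -4 0;0 0 -12 0;0 0 -24 0;0 0 -38 0;0 0 -54 0;0 0 -70 0;0 0 -86 0;0 0 -100 0;-8 4 -108 0;-24 12 -110 0"
}}

```text
clock: 53.23
position: [0.522, 0.3582, 0.1576]
tool_rot: [3.14, -0.003, 1.452]
force: [0.7, -0.8, -1.4]
grip_width: 0.0409
```

```bash
python3 -c "
from h import *
rel((.6315,.0637,.156,1.45))"
```

```text
t 53.23 pos [0.522  0.3582 0.1576] yaw 1.452 w 0.0409 F [ 0.7 -0.8 -1.4]
 -> (0.6315, 0.0637, 0.156, 1.45) d [-279.4  143.8    1.6] turn 0.002
```

{"op": "move_arm", "data": {
  "moves": "-22 11 0 0;-48 25 0 0;-76 39 0 0;-105 54 0 0;-134 69 0 0;-164 84 0 0;-194 100 0 0;-224 115 0 0;-252 130 0 0;-270 139 0 0"
}}

```text
clock: 54.07
position: [0.6279, 0.0669, 0.1561]
tool_rot: [3.141, 0.001, 1.446]
force: [0.1, -0.7, -1.7]
grip_width: 0.0407
```

{"op": "move_arm", "data": {
  "moves": "-6 3 2 0;-9 4 12 0;-9 4 26 0;-9 4 41 0;-9 4 56 0;-9 4 68 0;-9 4 78 0;-9 4 84 0;-9 4 86 0;-9 4 86 0"
}}

```text
clock: 54.9
position: [0.63, 0.0623, 0.0692]
tool_rot: [-3.141, 0.0, 1.449]
force: [-0.0, 0.3, -0.4]
grip_width: 0.0407
```

```bash
python3 -c "
from h import *
rel((.6315,.0637,.057,1.45))"
```

```text
t 54.9 pos [0.63   0.0623 0.0692] yaw 1.449 w 0.0407 F [-0.   0.3 -0.4]
 -> (0.6315, 0.0637, 0.057, 1.45) d [ 1.6  1.4 12.2] turn -0.001
```

Lower, release, retreat upward and left.

{"op": "move_arm", "data": {
  "moves": "0.5 0.5 3 0;1 1 6 0;1.5 1.5 9 0;1.5 1.5 11 0;1.5 1.5 12 0;1.5 1.5 12.5 0;1.5 1.5 12.5 0;1.5 1.5 12.5 0;1.5 1.5 12.5 0;1.5 1.5 12.5 0"
}}

```text
clock: 55.73
position: [0.6318, 0.0635, 0.0571]
tool_rot: [3.142, -0.0, 1.449]
force: [-2.6, -0.7, 4.4]
grip_width: 0.0408
```

{"op": "move_arm", "data": {
  "moves": "0 0 0 0;0 0 0 0;0 0 0 0;0 0 0 0;0 0 0 0;0 0 0 0;0 0 0 0;0 0 -3 0;0 0 -10 0;0 0 -20 0",
  "grip": 1
}}

```text
clock: 56.57
position: [0.6314, 0.0634, 0.0771]
tool_rot: [-3.141, 0.0, 1.449]
force: [-0.1, 0.1, 0.6]
grip_width: 0.0853
```

{"op": "move_arm", "data": {
  "moves": "0 0 -16 0;0 0 -40 0;0 0 -66 0;15 -7 -90 0;45 -22 -110 0;80 -39 -120 0;115 -56 -120 0;150 -73 -120 0;185 -90 -120 0;220 -107 -120 0"
}}

```text
clock: 57.4
position: [0.5516, 0.2966, 0.1983]
tool_rot: [3.141, -0.001, 1.449]
force: [1.0, -0.0, 0.0]
grip_width: 0.0856
```

{"op": "move_arm", "data": {
  "moves": "20 -10 0 0;35 -17 0 0;40 -20 0 0;40 -20 0 0;40 -20 0 0;40 -20 0 0;40 -20 0 0;40 -20 0 0;40 -20 0 0;40 -20 0 0"
}}

```text
clock: 58.23
position: [0.5375, 0.3366, 0.1969]
tool_rot: [3.142, 0.0, 1.448]
force: [-0.4, -0.2, -0.4]
grip_width: 0.0851
```

Run:
```python
from h import *
from scipy.optimize import least_squares
rel()
pads=dict(blue=(.6315,.0637),grey=(.5698,.0142),brown=(.6183,-.0473))
for c in('top','side'):
    f=bot.grab_frame(c); save(f,c+'9.png'); P=cloud(f)
    if c=='side': cv2.imwrite('pics/c9.png',cv2.resize(f['frame'][150:400,260:500],None,fx=2.4,fy=2.4)[...,::-1])
    else: cv2.imwrite('pics/t9.png',cv2.resize(f['frame'][150:260,265:385],None,fx=5,fy=5)[...,::-1])
    for n,(x,y) in pads.items():
        q=P[(f['z_map']>0)&(np.hypot(P[...,0]-x,P[...,1]-y)<.034)&(P[...,2]>.03)&(P[...,2]<.112)]
        if len(q)<10: print(c,n,len(q)); continue
        r=least_squares(lambda p:np.hypot(q[:,0]-p[0],q[:,1]-p[1])-.0205,[x,y],loss='soft_l1',f_scale=.001).x
        print(c,n,len(q),r.round(4),"off pad mm",(1000*(r-[x,y])).round(1),"top",q[:,2].max().round(4))
    for n,z in(('red_valve_c',.028),('blue_valve_c',.023)): print(c,n,[onz(f,k['at'],z).round(4) for k in bot.pinpoint(f,n)[:1]])
```

```text
t 58.23 pos [0.5375 0.3366 0.1969] yaw 1.448 w 0.0851 F [-0.4 -0.2 -0.4]
top blue 390 [0.6293 0.0633] off pad mm [-2.2 -0.4] top 0.108
top grey 338 [0.5653 0.0141] off pad mm [-4.5 -0.1] top 0.1083
top brown 370 [ 0.6181 -0.048 ] off pad mm [-0.2 -0.7] top 0.1066
top red_valve_c [array([ 0.5184, -0.3292,  0.028 ])]
top blue_valve_c [array([ 0.7103, -0.2154,  0.023 ])]
side blue 454 [0.6314 0.0637] off pad mm [-0.1 -0. ] top 0.1077
side grey 617 [0.5703 0.015 ] off pad mm [0.5 0.8] top 0.1073
side brown 611 [ 0.6198 -0.0473] off pad mm [ 1.5 -0. ] top 0.1057
side red_valve_c [array([ 0.519 , -0.3271,  0.028 ])]
side blue_valve_c [array([ 0.721 , -0.2118,  0.023 ])]
```

View pics/c9.png

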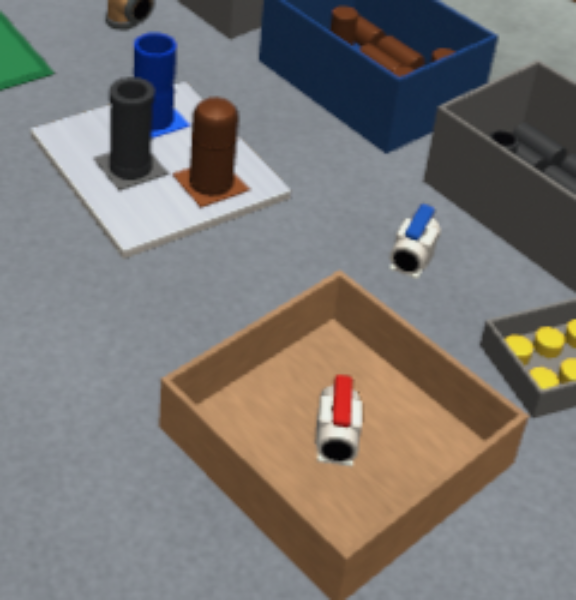

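View pics/t9.png

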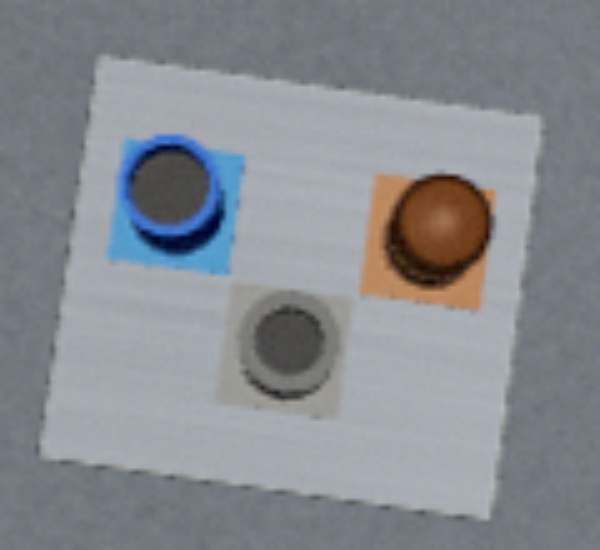

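The fittings stand upright in the middle of their pads, and the valve lies handle up in the carton at (340,420) in the side crop. The arm is clear, so I'm handing in.

```bash
python3 -c "
from workcell import bot
print(bot.job_done())"
```

```text
the job is handed in; nothing more can be done
None
```

The order is picked and handed in at about 58 s of the 139 s allowed; the hand-in reports no verdict. I moved the blue, grey and brown fittings onto the green mat. Then I set the red-handled valve handle up near the middle of the carton and stood each fitting back on its own pad.

**Fittings:** In the last pictures all three stand upright on their own pads. The side camera puts them within 1.5 mm of the pad centres I measured, against the 12 mm allowed.

**Disagreement between cameras:** The top camera put the grey piece 4.5 mm off and the blue one 2.2 mm off. I trust the side view more, because the top view sees the rim and the inside of the open tubes. Either reading is within tolerance.

**Grey pad centre:** One colour fit of this pad was unreliable. I set its centre from the pad layout, and the pinpoint readings agreed within about 3 mm.

**Valves:** The red valve is on the carton floor at about (0.519, -0.328). The robot never came near the blue valve. Its readings scatter by up to about 11 mm between cameras, before the job as well as after, and each camera's own reading shifted by less than 5 mm.

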